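# Load a probe card into the probe station

### The job

Load the probe card into the probe station. First drop the chuck with its red-knobbed lever so the needles cannot hit the wafer, pushing the lever right over; then lift the card from its carrier by the handle, lay it squarely in the pocket of the platen and, without dropping it, press it down past the spring catches until it sits level, flush with the platen all round. Swing both blue clamps fully in over the ends of the card and leave the other equipment where it stands.

Things in the scene. Friction and masses are not known exactly. Their poses are not given: they have to be found in the camera images.
- seat (a point): Centre of the ledge in the platen's pocket on which the card's underside rests when fully home. z up, y along the pocket's long side, x across it, away from the robot. Pocket 118 mm (x) by 153 mm (y), 6 mm deep. Inside the ledge is a 100 x 124 mm opening, with the wafer on the chuck below. Eight guides round the pocket, 22 mm above the ledge at their sloped tops, centre a card up to 4 mm off
- platen_top (a point): Point on the level of the grey metal platen's top face, over the middle of the pocket, 6 mm above the seat, about 130 mm above the table; axes as the seat's. The platen reaches from x = -135 to +165 mm and y = -175 to +175 mm from here
- catch_tips (a point): Middle of the four steel spring catches, at the height of their tips: at x = +-55, y = +-45 mm from here, 7 mm above the seat. They lean outward upwards by 25 degrees, tops 13 mm higher. A card laid in rests on their slopes about 12 mm above its seat; some 7 to 14 N down at its middle makes them give way and snap over its upper edge. Pushed off-centre, one end may stay high
- card_centre (a point): Probe card: green board 115 mm (its x) by 150 mm (its y), 6 mm thick. This point is the middle of the board, half-way through its thickness: 3 mm above the underside, and 3 mm above the seat when home. z up. The same turned half round. Under its middle a white needle cone, 68 mm across, reaches 12 mm below the underside. Mass about 0.22 kg
- card_handle (a point): Middle of the bar of the card's black bridge handle, 31 mm above card_centre. Bar 82 mm long (card's y), 14 mm thick (card's x), 12 mm high; legs of the same thickness under both its ends. The stiffener plate beneath is 25 mm below this point, the bar's top face 6 mm above
- lever_knob (a point): Centre of the red ball knob, 30 mm in diameter, of the chuck lever on the station's right-hand (-y) side. The lever is a steel rod 11 mm thick that swings in an upright plane along the station's x axis (the seat's x axis)
- lever_pivot (a point): Pivot of the chuck lever: the knob's centre moves on an arc of 120 mm radius about this point, in the upright plane that contains the seat's x axis direction. z is up, x as for the seat
- chuck_lever (a joint): Angle of the chuck lever in rad: 0 (knob leaning 0.5 rad towards the robot, -x) chuck up; 1.0 (stop; knob leaning 0.5 rad away from the robot, +x) chuck fully dropped by 12 mm. It stays where it is left; about 2 to 5 N at the knob moves it
- clamp_left_knob (a point): Centre of the upright black round knob, 16 mm in diameter, on the end of the left (+y) swing clamp's blue arm; the knob stands free from 16 mm below to 15 mm above this point. The arm lies below it, 24 to 16 mm below this point
- clamp_left_pivot (a point): Vertical axis of the left clamp, 112 mm from the seat's centre on its +y side, at the height of the knob's centre; the knob moves round it at 55 mm radius. At 1.9 rad the arm points along -y, straight over the card's end, its rubber pad 1.5 mm above a card that is home
- clamp_left (a joint): Angle of the left clamp in rad: 0 open (arm pointing towards the robot and 0.33 rad outwards), growing counter-clockwise seen from above to 1.9 closed (stop). It stays where it is left; 1 to 2 N at the knob moves it. A card that is not home blocks it
- clamp_right_knob (a point): Centre of the same kind of knob on the right (-y) swing clamp: 16 mm in diameter, free from 16 mm below to 15 mm above this point, blue arm below it
- clamp_right_pivot (a point): Vertical axis of the right clamp, 112 mm from the seat's centre on its -y side, at the height of its knob's centre; radius 55 mm; closed, the arm points along +y over the card's end
- clamp_right (a joint): Angle of the right clamp in rad: 0 open (towards the robot and 0.33 rad outwards), growing clockwise seen from above to 1.9 closed (stop)
- carrier: Black tray in which the card lies at the start, 140 x 172 mm, fixed to the table; origin under its middle, z up, its axes along the card's. The card's underside rests 22 mm above the table; four corner stops reach 27 mm
- positioner: Bystander: probe positioner standing loose on the far right corner of the platen, base 56 x 66 mm, 92 mm tall, origin under its base; thin brass arm pointing to its +y, 70 mm from its middle, 62 mm up
- wafer_box: Bystander: round clear-grey wafer box, 116 mm in diameter, 21 mm high, lying beside the carrier; origin under its middle
- alcohol_bottle: Bystander: white bottle with blue cap, 56 mm in diameter, 130 mm high, to the right of the station; origin under its middle
Things that resemble listed ones, but are neither listed nor needed, are in the scene too. What is shaped like the part that bears card_centre but brown is not meant.

How it is judged:
By the outcome, as a careful person would: the job done as asked, in the order asked, and still so for the second after the job is handed in, with the robot touching nothing.
It also fails if it takes over 70 s, if anything falls off the work surface, if the arm or the gripper's body presses on something with over 40 N, if the wrist force passes 120 N, or if a joint passes its speed limit or range.

### The arm

A 6-joint arm with a two-finger parallel gripper is mounted at the origin on the work surface. World frame = base frame: x ahead of the robot, y to its left, z up, the work surface at z = 0. Lengths are in m, angles in rad, forces in N, time in s.
With the tool pointing down it reaches from about 0.275 to 1 m from the base axis. Payload 8.4 kg.
Tool frame: the origin (TCP) lies at the very end of the fingers, on their centre line; the grasp point (between the pads) lies 19 mm behind it; z points along the fingers, y is the direction in which the jaws open and shut (so a half turn about z gives the same grasp; the last joint's range is limited). The gripper opens to 85 mm and grips with 20 to 120 N. Pads are 22 mm wide; open, the fingers measure 114 mm over their backs; the gripper's body (76 mm by 85 mm) begins 54 mm behind the grasp point. The pads swing forward as they close: fully open they stand 13 mm farther back than shut.
Start: joints at [-1.256, 0.353, 1.633, -0, 1.155, -0.002], TCP at [0.195, -0.594, 0.231] pointing down, gripper open.
Joint ranges: [-2.63, 2.63], [-0.92, 2.1], [0.06, 2.66], [-1.3, 4.44], [0, 2.69], [-3.02, 3.02]. Speed limits (rad/s): [2.22, 2.22, 2.79, 3.14, 3.14, 3.14].

### API

Orientations are given as a rotation vector (axis times angle).
In Python, from rig import env, optics gives the robot as it stands.
- The arm moves only by the shell command python3 -m jog 'ROWS' [FORCE]. ROWS is a JSON object of lists of equal length, an entry for each row: "twist": the turn, a rotation vector about the world's x, y, z in degrees, a list of three; "delta_pos": the shift along the world's x, y, z in mm, a list of three; "hand": the opening in per cent of the stroke, from 0 (shut) to 100 (fully open). A call has 1 to 10 rows; each row shifts and turns the commanded pose from where the row before left it; what a row does not reach is not made up. A row lasts 1/12 s, in which the tool goes at most 41.7 mm and 7.16 degrees, less where a joint would pass 70% of its speed; a pose out of reach is approached as far as the arm can. A call with a gripper value outside its range is refused whole. The fingers move at their own pace and stop on an object; FORCE is the grip in N (left out, the last holds). Time passes only in rows, so rows that do not move let the fingers close. It gives the time, the measured TCP pose, the force and the opening at its end, in the units of the state.
- env.state(): the state, without advancing time (a new reading comes with each control period).
- optics.snapshot(name): name is "side" or "top" or "wrist"; returns a dict with "image" (420x560x3 uint8, blue, green, red), "fx", "fy", "cx", "cy" (pixels), "world_from_camera" (4x4, takes a point from camera to world coordinates). Camera axes: x right, y down, z forward; pixel columns grow to the right and rows downward; lengths in m; the calibration is good to about 2 mm. A picture is of the moment at which its call begins. There is no depth.
- env.finish_job(): hands the job in, once; it reports no verdict.
The state is a dict: "clock": time; "joint_pos": joint angles; "qvel": joint speeds; "tau": joint torques, N m; "ee_pos": TCP position; "tcp_rot": TCP orientation; "force": force on the tool from outside, world axes, zero at the start; "wrist_torque": the same for the moment, N m; "finger_gap": finger opening in m.
Only numpy, scipy, OpenCV 4.12 (cv2) and the standard library are available. Lean on these libraries where they do the work, as an engineer would, in place of code of your own. Each camera call takes 0.05 s, during which the arm holds its last target. There are 200 camera calls.

## Working session

There is one attempt and no reset: what is moved stays moved. The work goes in short steps, Python scripts to look and compute and a shell command to move; the robot and the scene stay as the last step left them, time stands still between calls to the robot, and variables do not carry over. Pictures are saved under pics/ and viewed, about 8 in all and at most 12, crops included, and the job is handed in when it is done.

```bash
ls; mkdir -p pics
cat > h.py <<'E'
import numpy as np, cv2
from rig import env, optics
def snap(n,f=None):
    s=optics.snapshot(n)
    if f: cv2.imwrite('pics/'+f,s['image'])
    return s
def ray(s,u,v):
    T=np.array(s['world_from_camera']); d=T[:3,:3]@np.array([(u-s['cx'])/s['fx'],(v-s['cy'])/s['fy'],1]); return T[:3,3],d
def onz(s,u,v,z):
    o,d=ray(s,u,v); return o+d*(z-o[2])/d[2]
def proj(s,p):
    T=np.array(s['world_from_camera']); c=T[:3,:3].T@(np.array(p)-T[:3,3]); return c[0]/c[2]*s['fx']+s['cx'],c[1]/c[2]*s['fy']+s['cy']
E
python3 - <<'E'
from h import *
import pickle
np.set_printoptions(precision=4,suppress=True)
d={}
for n in('top','side','wrist'):
    d[n]=snap(n,n+'0.png'); print(n,d[n]['fx'],d[n]['cx'],d[n]['cy'],np.array(d[n]['world_from_camera']))
pickle.dump(d,open('s0.pkl','wb'))
print(env.state())
E
```

```text
pics
top 422.60355668145206 280.33349546990513 213.22730552637756 [[ 0.0178 -0.9866  0.1623  0.3567]
 [-0.9998 -0.0173  0.0042  0.0904]
 [-0.0014 -0.1624 -0.9867  1.31  ]
 [ 0.      0.      0.      1.    ]]
side 406.3027953115204 280.63871600343396 213.11332250427 [[-0.9186 -0.2926  0.2655  0.2004]
 [-0.3949  0.6597 -0.6394  0.9667]
 [ 0.012  -0.6922 -0.7216  1.1342]
 [ 0.      0.      0.      1.    ]]
wrist 291.7710611249995 285.176406855501 206.67367396901653 [[ 0.312  -0.9085 -0.2779  0.2656]
 [-0.9501 -0.299  -0.0894 -0.5714]
 [-0.0019  0.2919 -0.9565  0.3731]
 [ 0.      0.      0.      1.    ]]
{'clock': 0.15, 'joint_pos': array([-1.2564,  0.3535,  1.6339, -0.    ,  1.1552, -0.0024]), 'qvel': array([ 0.0009, -0.0024, -0.0026,  0.0003,  0.0014,  0.001 ]), 'tau': array([  0.001 , -60.5634, -34.2339,   0.0001,   0.0062,  -0.    ]), 'ee_pos': array([ 0.1946, -0.5936,  0.2307]), 'tcp_rot': array([-3.1012, -0.4954,  0.0003]), 'force': array([-0.2065,  1.6512,  0.0447]), 'wrist_torque': array([ 0.0416,  0.0244, -0.0358]), 'finger_gap': 0.08539682490376377}
```

View pics/top0.png

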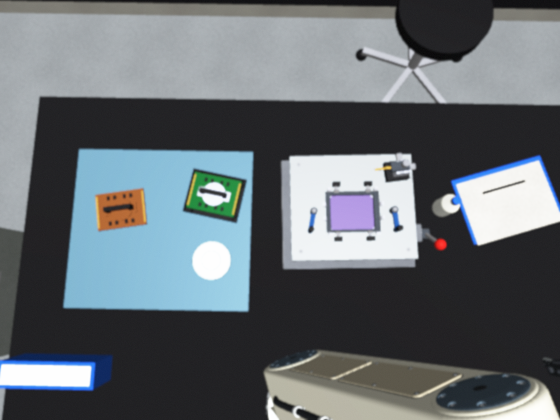

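View pics/side0.png

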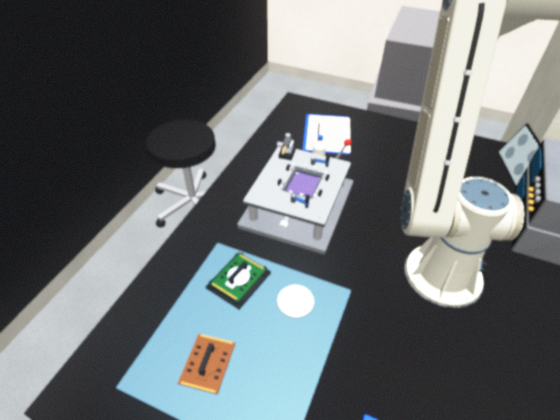

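Candidates for the card are the green board in the black tray at top (214,194) and the brown lookalike at (121,209), so I choose green. The red ball at (441,244) is the only lever knob. Next I crop close in on both.

Run:
```python
from h import *
a=cv2.imread('pics/top0.png')
c1=cv2.resize(a[145:275,275:460],None,fx=4,fy=4,interpolation=cv2.INTER_CUBIC)
c2=cv2.resize(a[160:230,175:255],None,fx=4,fy=4,interpolation=cv2.INTER_CUBIC)
o=np.zeros((600,800,3),np.uint8); o[:520,:740]=c1
cv2.imwrite('pics/c1.png',o[:520,:740])
b=cv2.imread('pics/side0.png')
c3=cv2.resize(b[115:245,235:365],None,fx=4,fy=4,interpolation=cv2.INTER_CUBIC)
o=np.zeros((520,800,3),np.uint8); o[:,:520]=c3[:520,:520]; o[:280,520:800]=c2[:, :280]
cv2.imwrite('pics/c2.png',o)
```

```text
(no output)
```

View pics/c1.png

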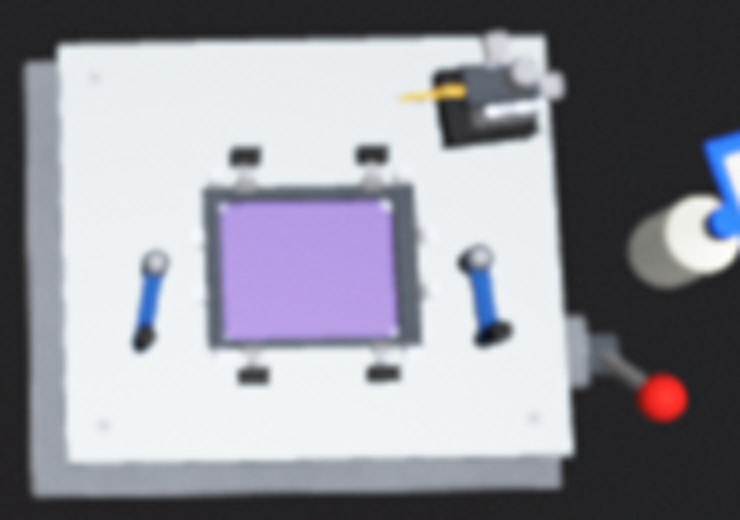

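View pics/c2.png

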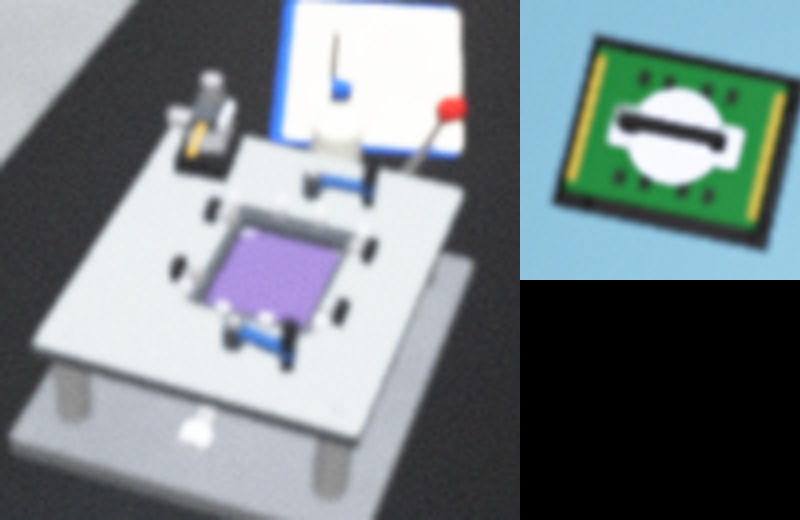

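The green card carries the black handle on a white stiffener. The clamps are open, with knobs near c1 (143,337) and (492,332), and the lever leans towards the robot. Next I measure these.

Run:
```python
from h import *
import pickle
np.set_printoptions(precision=4,suppress=True)
d=pickle.load(open('s0.pkl','rb')); t=d['top']; s=d['side']
I=t['image'].astype(int); b,g,r=I[...,0],I[...,1],I[...,2]
def comp(m,k=1,box=None):
    m=m.astype(np.uint8)
    if box: z=np.zeros_like(m); x0,y0,x1,y1=box; z[y0:y1,x0:x1]=m[y0:y1,x0:x1]; m=z
    n,l,st,c=cv2.connectedComponentsWithStats(m); i=1+np.argmax(st[1:,4]); return c[i],st[i],(l==i).astype(np.uint8)
rect=lambda m:cv2.minAreaRect(max(cv2.findContours(m,0,1)[0],key=cv2.contourArea))
# platen
c,st,m=comp((b>170)&(g>170)&(r>170),box=(270,140,425,275))
ct=max(cv2.findContours(m,0,1)[0],key=cv2.contourArea)
hull=cv2.convexHull(ct)
W=np.array([onz(t,u,v,.130)[:2] for u,v in hull[:,0]],np.float32)
print('platen',cv2.minAreaRect(W*1000))
# wafer purple (mask opening approx), gray pocket
c,st,m=comp((b-g>25)&(r<230),box=(315,180,390,245)); print('purple',c,st)
ct=max(cv2.findContours(m,0,1)[0],key=cv2.contourArea)
for z in(.12,): print(cv2.minAreaRect(np.array([onz(t,u,v,z)[:2]*1000 for u,v in ct[:,0]],np.float32)))
m0=((I.max(2)<165)|(b-g>25)); c,st,m=comp(m0,box=(320,187,386,236)); print('pocket',c,st)
ct=max(cv2.findContours(m,0,1)[0],key=cv2.contourArea)
print(cv2.minAreaRect(np.array([onz(t,u,v,.130)[:2]*1000 for u,v in ct[:,0]],np.float32)))
for q in [(204,186),(413,183),(421,345),(208,348)]: print('pc',onz(t,275+q[0]/4-.4,145+q[1]/4-.4,.13)[:2])
# green card
c,st,m=comp((g>r+25)&(g>b+25),box=(175,160,255,230))
m=cv2.morphologyEx(((I.sum(2)<150)).astype(np.uint8),cv2.MORPH_CLOSE,np.ones((3,3)))
ct=max(cv2.findContours(((g>r+25)&(g>b+15)).astype(np.uint8)[160:230,175:255],0,1)[0],key=cv2.contourArea)+[175,160]
# card: not-blue-mat and not black, inside tray
notmat=~((b>120)&(b>r+40))
c,st,tm=comp(notmat,box=(175,160,255,230))
ct=max(cv2.findContours(tm,0,1)[0],key=cv2.contourArea)
print('tray z.02',cv2.minAreaRect(np.array([onz(t,u,v,.02)[:2]*1000 for u,v in ct[:,0]],np.float32)))
bd=((I.max(2)>60)&(tm>0)); c,st,cm=comp(bd)
ct=max(cv2.findContours(cm,0,1)[0],key=cv2.contourArea)
print('card z.028',cv2.minAreaRect(np.array([onz(t,u,v,.028)[:2]*1000 for u,v in ct[:,0]],np.float32)))
hm=(I.max(2)<75)&(cv2.erode(cv2.fillPoly(np.zeros_like(cm),[ct],1),np.ones((5,5)))>0)
# handle: black, near card middle
c,st,hm=comp(hm,box=(200,185,230,203)); print('handle',c,st)
hc=max(cv2.findContours(hm,0,1)[0],key=cv2.contourArea); 
print('handle',onz(t,*c,.062),cv2.minAreaRect(np.array([onz(t,u,v,.062)[:2]*1000 for u,v in hc[:,0]],np.float32)))
# red
c,_,_=comp((r>130)&(g<70)&(b<70)); J=s['image'].astype(int); cs,_,_=comp((J[...,2]>130)&(J[...,1]<80)&(J[...,0]<80))
o1,d1=ray(t,*c);o2,d2=ray(s,*cs)
def tri(o1,d1,o2,d2):
    A=np.array([d1,-d2]).T; x=np.linalg.lstsq(A,o2-o1,rcond=None)[0]; p,q=o1+d1*x[0],o2+d2*x[1]; return (p+q)/2,np.linalg.norm(p-q)
print('red',c,cs,tri(o1,d1,o2,d2))
for n,u1,u2 in (('R',(492,326),(371,180)),('L',(146,332),(289,338)),):
    p=(275+u1[0]/4-.4,145+u1[1]/4-.4);q=(235+u2[0]/4-.4,115+u2[1]/4-.4)
    print(n,tri(*ray(t,*p),*ray(s,*q)))
```

```text
platen ((574.2916870117188, -110.619140625), (303.2010192871094, 362.24908447265625), 2.0181875228881836)
purple [351.4561 212.1311] [ 329  194   46   37 1594]
((559.7677612304688, -107.5293960571289), (104.15228271484375, 127.5655746459961), 2.725198984146118)
pocket [352.5173 211.2518] [ 326  191   55   41 2105]
((561.2603759765625, -109.81092834472656), (114.90339660644531, 151.95901489257812), 1.0088447332382202)
pc [ 0.6171 -0.0325]
pc [ 0.6219 -0.1816]
pc [ 0.5055 -0.185 ]
pc [ 0.5008 -0.0354]
tray z.02 ((623.1211547851562, 302.49993896484375), (169.482177734375, 137.12744140625), 78.67041778564453)
card z.028 ((621.46875, 301.1847229003906), (168.43113708496094, 136.27711486816406), 78.67044067382812)
handle [212.2885 192.0577] [200 189  26   8  52]
handle [0.6231 0.3023 0.062 ] ((622.401123046875, 301.50830078125), (77.39714050292969, 7.871023178100586), 78.01416015625)
red [440.4057 243.9434] [348.6667 141.9444] (array([ 0.4622, -0.3326,  0.1871]), np.float64(0.007921164981578941))
R (array([ 0.5116, -0.2274,  0.1606]), np.float64(0.008220459961967692))
L (array([0.5041, 0.0101, 0.1645]), np.float64(0.00548873523710884))
```

```bash
python3 -m jog '{"twist":[[0,0,-1.65],[0,0,-1.65],[0,0,-1.65],[0,0,-1.65],[0,0,-1.65],[0,0,-1.65],[0,0,-1.65],[0,0,-1.65],[0,0,-1.65],[0,0,-1.65]],"delta_pos":[[20,26,3],[20,26,3],[20,26,3],[20,26,3],[20,26,3],[20,26,3],[20,26,3],[20,26,3],[20,26,3],[20,26,3]],"hand":[0,0,0,0,0,0,0,0,0,0]}'
python3 -m jog '{"twist":[[0,0,0],[0,0,0]],"delta_pos":[[0,0,0],[0,0,0]],"hand":[0,0]}'
python3 - <<'E'
from h import *
import pickle
s=snap('wrist','w1.png'); pickle.dump(s,open('s1.pkl','wb')); print(env.state())
I=s['image'].astype(int);m=((I[...,2]>130)&(I[...,1]<80)&(I[...,0]<80)).astype(np.uint8)
n,l,st,c=cv2.connectedComponentsWithStats(m);i=1+np.argmax(st[1:,4]);print(c[i],st[i])
for z in(.17,.18,.19,.2,.21): print(z,onz(s,*c[i],z)[:2])
t=pickle.load(open('s0.pkl','rb'))['top']
for z in(.17,.18,.19,.2,.21): print(z,onz(t,440.4,243.9,z)[:2])
print(onz(t,440,207,0),onz(t,450,204,.1))
E
```

```text
clock: 0.98
ee_pos: [0.3953, -0.3324, 0.2614]
tcp_rot: [-3.141, -0.043, 0.0]
force: [0.8, -0.4, 0.3]
finger_gap: -0.0001
clock: 1.15
ee_pos: [0.3955, -0.3328, 0.2614]
tcp_rot: [3.141, 0.05, 0.0]
force: [0.1, -1.2, 0.1]
finger_gap: -0.0003
{'clock': 1.2, 'joint_pos': array([-7.04165242e-01,  1.54364133e-01,  1.82817600e+00, -4.46384484e-04,
        1.15915520e+00,  8.35863982e-01]), 'qvel': array([-0.03276407,  0.00646871, -0.001523  , -0.00347105, -0.00151745,
       -0.00326831]), 'tau': array([ 1.50716566e+00, -4.63888013e+01, -3.43774474e+01,  1.47674438e-01,
        1.94289844e-02,  1.47018274e-01]), 'ee_pos': array([ 0.39482739, -0.33359555,  0.2612114 ]), 'tcp_rot': array([ 3.14097657e+00,  4.86037827e-02, -5.44761656e-04]), 'force': array([-0.64571009,  0.54990502,  0.63933045]), 'wrist_torque': array([ 0.04155894, -0.04035464, -0.03604929]), 'finger_gap': 4.420976665911457e-05}
[283.91574279 124.43089431] [ 264  104   41   42 1353]
0.17 [ 0.46500255 -0.3303904 ]
0.18 [ 0.46521937 -0.33042657]
0.19 [ 0.4654362  -0.33046274]
0.2 [ 0.46565302 -0.33049891]
0.21 [ 0.46586984 -0.33053508]
0.17 [ 0.46789089 -0.33833277]
0.18 [ 0.46691523 -0.33457189]
0.19 [ 0.46593957 -0.33081101]
0.2 [ 0.46496391 -0.32705013]
0.21 [ 0.46398825 -0.32328925]
[ 0.60088284 -0.40609209  0.        ] [ 0.59162956 -0.39766449  0.1       ]
```

View pics/w1.png

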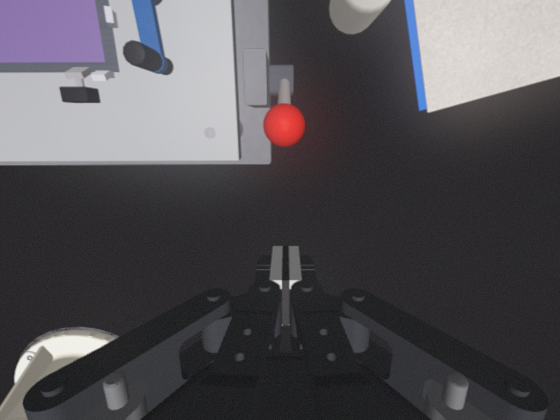

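Knob at about (0.4655, -0.3305, 0.191). I now lower the fingers behind it and push along the arc.

```bash
python3 -m jog '{"twist":[[0,0,0],[0,0,0],[0,0,0],[0,0,0]],"delta_pos":[[0,2,-40],[0,1,-40],[30,1,0],[0,0,0]],"hand":[0,0,0,0]}'
python3 -m jog '{"twist":[[0,0,0],[0,0,0],[0,0,0],[0,0,0],[0,0,0],[0,0,0],[0,0,0],[0,0,0],[0,0,0],[0,0,0]],"delta_pos":[[14,0,3],[14,0,5],[14,1,4],[14,0,2],[14,1,0],[14,0,-2],[14,1,-3],[14,0,-4],[14,0,-3],[4,0,-1]],"hand":[0,0,0,0,0,0,0,0,0,0]}'
```

```text
clock: 1.53
ee_pos: [0.425, -0.33, 0.1785]
tcp_rot: [-3.139, -0.043, 0.003]
force: [0.8, -0.3, 1.0]
finger_gap: -0.0
clock: 2.37
ee_pos: [0.5445, -0.3272, 0.1828]
tcp_rot: [-3.139, -0.049, 0.04]
force: [-68.1, -1.1, 60.4]
finger_gap: -0.0
```

```bash
python3 -m jog '{"twist":[[0,0,0],[0,0,0],[0,0,0]],"delta_pos":[[-20,0,0],[-30,0,0],[0,0,40]],"hand":[0,0,0]}'
python3 - <<'E'
from h import *
import pickle
s=snap('wrist','w2.png')
I=s['image'].astype(int);m=((I[...,2]>130)&(I[...,1]<80)&(I[...,0]<80)).astype(np.uint8)
n,l,st,c=cv2.connectedComponentsWithStats(m);i=1+np.argmax(st[1:,4]);print(c[i],st[i])
for z in(.18,.19,.2,.205): print(z,onz(s,*c[i],z)[:2])
E
```

```text
clock: 2.62
ee_pos: [0.4949, -0.3223, 0.2125]
tcp_rot: [-3.13, -0.044, 0.028]
force: [-0.8, 0.7, -2.3]
finger_gap: 0.0001
[296.34753551 122.56432749] [ 270   95   54   56 2394]
0.18 [ 0.56639555 -0.32719581]
0.19 [ 0.5667232  -0.32693713]
0.2 [ 0.56705086 -0.32667845]
0.205 [ 0.56721468 -0.32654911]
```

View pics/w2.png

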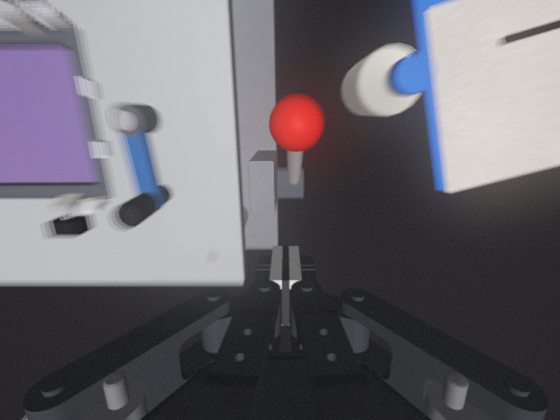

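```bash
python3 -m jog '{"twist":[[0,0,0],[0,0,0],[0,0,0]],"delta_pos":[[0,0,20],[0,0,0],[0,0,0]],"hand":[0,0,0]}'
python3 - <<'E'
from h import *
for n in('wrist','top'):
    s=snap(n,n+'3.png')
    I=s['image'].astype(int);m=((I[...,2]>130)&(I[...,1]<80)&(I[...,0]<80)).astype(np.uint8)
    k,l,st,c=cv2.connectedComponentsWithStats(m);i=1+np.argmax(st[1:,4]);print(n,c[i],st[i])
    for z in(.17,.18,.19,.2): print(z,onz(s,*c[i],z)[:2])
E
```

```text
clock: 2.92
ee_pos: [0.5058, -0.3272, 0.2426]
tcp_rot: [3.14, 0.045, 0.003]
force: [0.0, 0.2, 0.1]
finger_gap: 0.0002
wrist [285.20429363 140.83587258] [ 264  119   43   44 1444]
0.17 [ 0.56446741 -0.32643794]
0.18 [ 0.56519572 -0.32640973]
0.19 [ 0.56592402 -0.32638151]
0.2 [ 0.56665233 -0.3263533 ]
top [436.3372093  207.37209302] [432 202  10  11  86]
0.17 [ 0.567979   -0.33159094]
0.18 [ 0.5661254  -0.32788919]
0.19 [ 0.56427181 -0.32418745]
0.2 [ 0.56241821 -0.32048571]
```

```bash
python3 -m jog '{"twist":[[0,0,0],[0,0,0],[0,0,0],[0,0,0],[0,0,0]],"delta_pos":[[0,0,-26],[0,0,-26],[25,1,0],[6,0,0],[0,0,0]],"hand":[0,0,0,0,0]}'
python3 -m jog '{"twist":[[0,0,0],[0,0,0],[0,0,0]],"delta_pos":[[5,0,0],[3,0,0],[0,0,0]],"hand":[0,0,0]}'
python3 - <<'E'
import cv2,numpy as np
a=cv2.imread('pics/w1.png')[20:220,180:380];b=cv2.imread('pics/wrist3.png')[60:260,180:380]
cv2.imwrite('pics/c3.png',cv2.resize(np.hstack([a,b]),None,fx=2,fy=2,interpolation=2))
E
```

```text
clock: 3.43
ee_pos: [0.5369, -0.3256, 0.1889]
tcp_rot: [-3.14, -0.047, 0.001]
force: [-0.7, -0.8, 0.5]
finger_gap: 0.0
clock: 3.68
ee_pos: [0.5441, -0.3261, 0.1907]
tcp_rot: [3.141, 0.045, 0.001]
force: [-0.1, -0.6, 0.8]
finger_gap: -0.0002
```

View pics/c3.png

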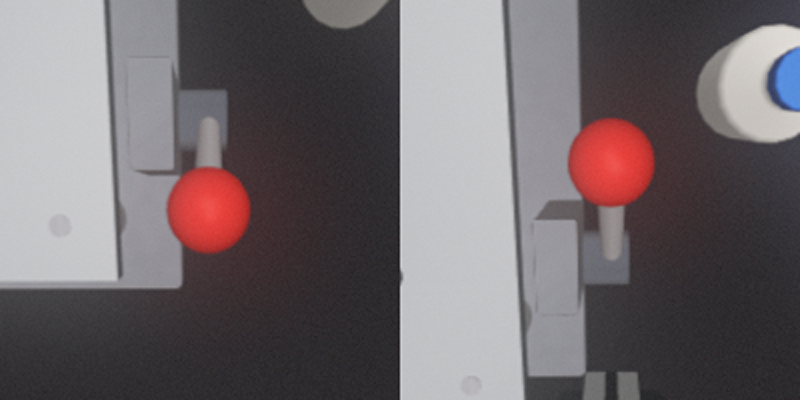

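```bash
python3 - <<'E'
from h import *
import pickle
s=pickle.load(open('s1.pkl','rb'))
for z in(.075,.085,.095): print(z,onz(s,284,82,z)[:2])
T=np.array(s['world_from_camera']); T[:3,3]+=[.1110,.0064,-.0186]; s['world_from_camera']=T
for z in(.075,.085,.095): print(z,onz(s,286,184,z)[:2])
E
python3 -m jog '{"twist":[[0,0,0],[0,0,0],[0,0,0]],"delta_pos":[[3,0,0],[3,0,0],[0,0,0]],"hand":[0,0,0]}'
```

```text
0.075 [ 0.50551052 -0.32880072]
0.085 [ 0.50443299 -0.32887478]
0.095 [ 0.50335545 -0.32894884]
0.075 [ 0.51216492 -0.3279274 ]
0.085 [ 0.51438583 -0.32782778]
0.095 [ 0.51660674 -0.32772815]
clock: 3.93
ee_pos: [0.5469, -0.326, 0.1904]
tcp_rot: [-3.141, -0.046, 0.009]
force: [-12.1, -0.8, 7.3]
finger_gap: -0.0001
```

```bash
cat > knob.py <<'E'
from h import *
for n in('wrist','side'):
    s=snap(n,n+'4.png')
    I=s['image'].astype(int);m=((I[...,2]>110)&(I[...,1]<80)&(I[...,0]<80)).astype(np.uint8)
    k,l,st,c=cv2.connectedComponentsWithStats(m);i=1+np.argmax(st[1:,4]);print(n,c[i],st[i])
    for z in(.17,.18,.19,.2): print(z,onz(s,*c[i],z)[:2])
print(env.state()['ee_pos'],env.state()['force'])
E
python3 knob.py
python3 -m jog '{"twist":[[0,0,0],[0,0,0],[0,0,0],[0,0,0]],"delta_pos":[[3,0,-1],[3,0,-1],[0,0,0],[0,0,0]],"hand":[0,0,0,0]}'
python3 knob.py
```

```text
wrist [285.55642923 222.28214616] [ 259  197   54   50 2162]
0.17 [ 0.56194866 -0.32662599]
0.18 [ 0.56566214 -0.32651167]
0.19 [ 0.56937562 -0.32639735]
0.2 [ 0.5730891  -0.32628303]
side [321.66666667 138.11111111] [320 137   4   3   9]
0.17 [ 0.56928262 -0.33674743]
0.18 [ 0.56545656 -0.32322938]
0.19 [ 0.56163049 -0.30971133]
0.2 [ 0.55780442 -0.29619328]
[ 0.54683215 -0.32597126  0.19042441] [-11.48702866  -0.16137141   6.49748717]
clock: 4.37
ee_pos: [0.5479, -0.326, 0.1898]
tcp_rot: [-3.14, -0.046, 0.023]
force: [-35.8, 1.1, 29.4]
finger_gap: 0.0
wrist [285.40374707 223.30351288] [ 259  198   54   51 2135]
0.17 [ 0.56249503 -0.32659108]
0.18 [ 0.56634855 -0.32648981]
0.19 [ 0.57020207 -0.32638854]
0.2 [ 0.57405558 -0.32628727]
side [321.5 138.2] [320 137   4   3  10]
0.17 [ 0.56969418 -0.33590532]
0.18 [ 0.56586385 -0.322396  ]
0.19 [ 0.56203351 -0.30888668]
0.2 [ 0.55820318 -0.29537737]
[ 0.54792002 -0.32603245  0.18976968] [-35.671956     0.84459476  29.51370774]
```

Stiff stop: 24 N more moved the knob only 0.7 mm, and the two heights put it at (0.565, z 0.178), which fits the lever being right over. I back away and view the pocket from above.

```bash
python3 -m jog '{"twist":[[0,0,0],[0,0,0],[0,0,0],[0,0,0],[0,0,0],[0,0,0],[0,0,0],[0,0,0],[0,0,0],[0,0,0]],"delta_pos":[[-25,0,0],[-5,0,38],[0,0,38],[0,36,33],[0,36,0],[0,36,0],[0,36,0],[0,36,0],[-10,36,0],[0,0,0]],"hand":[0,0,0,0,0,0,0,0,0,0]}'
python3 -m jog '{"twist":[[0,0,0],[0,0,0]],"delta_pos":[[0,0,0],[0,0,0]],"hand":[0,0]}'
python3 - <<'E'
from h import *
import pickle
s=snap('wrist','w5.png'); t=snap('top','t5.png'); pickle.dump((s,t),open('s5.pkl','wb')); print(env.state()['ee_pos'],np.array(s['world_from_camera']))
E
```

```text
clock: 5.3
ee_pos: [0.5141, -0.1103, 0.2927]
tcp_rot: [-3.139, -0.049, 0.001]
force: [0.3, -0.3, 0.7]
finger_gap: 0.0
clock: 5.47
ee_pos: [0.5159, -0.1154, 0.2929]
tcp_rot: [3.141, 0.047, 0.002]
force: [0.1, -0.3, -0.6]
finger_gap: 0.0
[ 0.51595001 -0.11618507  0.29261379] [[ 3.01073396e-02 -9.56278782e-01 -2.90902801e-01  5.90369467e-01]
 [-9.99546601e-01 -2.86945374e-02 -9.12233103e-03 -1.13988122e-01]
 [ 3.76170289e-04  2.91045555e-01 -9.56709122e-01  4.35517679e-01]
 [ 0.00000000e+00  0.00000000e+00  0.00000000e+00  1.00000000e+00]]
```

View pics/w5.png

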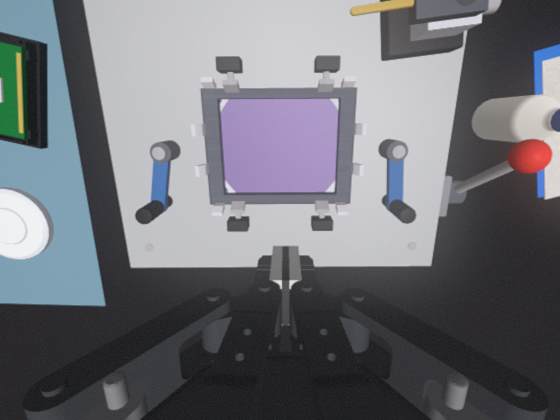

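The pocket appears centred near (279,147), the clamp pivots at (162,152) and (397,150), the clamp knobs at (150,212) and (402,212), and the lever leaning away at (529,156).

Run:
```python
from h import *
import pickle
np.set_printoptions(precision=4,suppress=True)
s,t=pickle.load(open('s5.pkl','rb'))
I=s['image'].astype(int)
# pocket by dark/purple mask on platen
g=cv2.GaussianBlur(s['image'],(3,3),0).astype(int)
m=((g.max(2)<135)|(g[...,0]-g[...,1]>30)).astype(np.uint8); z=np.zeros_like(m); z[70:222,190:370]=m[70:222,190:370]
z=cv2.morphologyEx(z,cv2.MORPH_OPEN,np.ones((25,25)))
ct=max(cv2.findContours(z,0,1)[0],key=cv2.contourArea)
for zz in(.124,.130): print('pocket',zz,cv2.minAreaRect(np.array([onz(s,u,v,zz)[:2]*1000 for u,v in ct[:,0]],np.float32)))
print(cv2.boundingRect(ct))
cs=[onz(s,u,v,.13)[:2] for u,v in((202,90),(357,88),(352,204),(208,206))]; print(np.array(cs),np.mean(cs,0))
pl=((g.min(2)>120)).astype(np.uint8)
# white-corner opening / pivots / knobs
P={n:onz(s,u,v,zz)[:2] for n,u,v,zz in(('Lpiv',162,152,.16),('Rpiv',397,150,.16),('Lk',148,213,.175),('Rk',404,212,.175))}; print(P)
e=.5*(P['Lpiv']+P['Rpiv']); print('mid',e, np.degrees(np.arctan2(-(P['Lpiv']-P['Rpiv'])[0],(P['Lpiv']-P['Rpiv'])[1])), np.linalg.norm(P['Lpiv']-P['Rpiv']))
# card in top view, t5
I=t['image'].astype(int); b,gg,r=I[...,0],I[...,1],I[...,2]
def fit(mask,z,box):
    x0,y0,x1,y1=box; q=np.zeros(mask.shape,np.uint8); q[y0:y1,x0:x1]=mask[y0:y1,x0:x1]; q=cv2.morphologyEx(q,cv2.MORPH_CLOSE,np.ones((3,3)))
    c=max(cv2.findContours(q,0,1)[0],key=cv2.contourArea); return cv2.minAreaRect(np.array([onz(t,u,v,z)[:2]*1000 for u,v in c[:,0]],np.float32)),cv2.boundingRect(c)
print('card',fit(((gg>b+12)&(gg>60))|((r>b+30)),.028,(180,165,250,225)))
```

```text
pocket 0.124 ((554.3629760742188, -100.8416976928711), (107.49684143066406, 136.55734252929688), 1.7265413999557495)
pocket 0.13 ((555.0564575195312, -101.09490203857422), (105.4263916015625, 133.92715454101562), 1.7265403270721436)
(209, 99, 128, 104)
[[ 0.614  -0.0322]
 [ 0.6203 -0.1832]
 [ 0.5027 -0.1897]
 [ 0.4957 -0.0325]] [ 0.5582 -0.1094]
{'Lpiv': array([ 0.5565, -0.0001]), 'Rpiv': array([ 0.5649, -0.2191]), 'Lk': array([0.5011, 0.0121]), 'Rk': array([ 0.5093, -0.2281])}
mid [ 0.5607 -0.1096] 2.204668798276208 0.21923994451482712
card (((624.9052124023438, 303.9273681640625), (156.23477172851562, 119.5528335571289), 78.8227310180664), (186, 171, 56, 47))
```

```bash
python3 -m jog '{"twist":[[0,0,7],[0,0,7],[0,0,7],[0,0,7],[0,0,7],[0,0,7],[0,0,7],[0,0,7],[0,0,7],[0,0,7]],"delta_pos":[[9,36,0],[9,36,0],[9,36,0],[9,36,0],[9,36,0],[9,36,0],[9,36,0],[9,36,0],[9,36,0],[9,36,0]],"hand":[0,0,0,0,0,0,50,50,50,50]}'
python3 -m jog '{"twist":[[0,0,3.4],[0,0,3.4],[0,0,0],[0,0,0],[0,0,0],[0,0,0]],"delta_pos":[[8,20,-30],[9,20,-30],[0,18,-30],[0,0,-20],[0,0,0],[0,0,0]],"hand":[50,50,50,50,50,50]}'
python3 - <<'E'
from h import *
import pickle
s=snap('wrist','w6.png'); pickle.dump(s,open('s6.pkl','wb')); print(env.state()['ee_pos'],env.state()['tcp_rot'],env.state()['finger_gap'])
E
```

```text
clock: 6.4
ee_pos: [0.6068, 0.2455, 0.2922]
tcp_rot: [2.543, 1.844, -0.0]
force: [1.0, -0.7, -0.3]
finger_gap: 0.0426
clock: 6.9
ee_pos: [0.6228, 0.3015, 0.1812]
tcp_rot: [-2.434, -1.985, 0.005]
force: [0.1, 0.3, 0.6]
finger_gap: 0.0429
[0.62365299 0.30186803 0.18301579] [2.43473288e+00 1.98493264e+00 1.09715453e-04] 0.04263380426240345
```

View pics/w6.png

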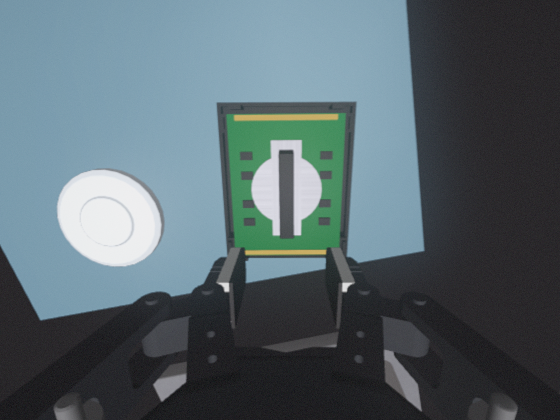

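The handle bar runs from (286,150) to (287,239), midway between the fingers. I compute its world position.

Run:
```python
from h import *
import pickle
s=pickle.load(open('s6.pkl','rb')); I=s['image'].astype(int)
m=(I.max(2)<75).astype(np.uint8); z=np.zeros_like(m); z[140:246,270:305]=m[140:246,270:305]
z=cv2.morphologyEx(z,cv2.MORPH_OPEN,np.ones((5,5)))
c=max(cv2.findContours(z,0,1)[0],key=cv2.contourArea); print(cv2.boundingRect(c))
r=cv2.minAreaRect(np.array([onz(s,u,v,.062)[:2]*1000 for u,v in c[:,0]],np.float32)); print(r)
a=onz(s,286.5,150,.062);b=onz(s,287,239,.062);print(a,b,(a+b)/2)
gm=((I[...,1]>I[...,0]+15)&(I[...,1]>60)|(I[...,2]>I[...,0]+40)).astype(np.uint8); gm[270:]=0
gm=cv2.morphologyEx(gm,cv2.MORPH_CLOSE,np.ones((5,5)))
c=max(cv2.findContours(gm,0,1)[0],key=cv2.contourArea);print(cv2.boundingRect(c),cv2.minAreaRect(np.array([onz(s,u,v,.028)[:2]*1000 for u,v in c[:,0]],np.float32)))
from scipy.spatial.transform import Rotation as R
M=R.from_rotvec(env.state()['tcp_rot']).as_matrix();print(np.degrees(np.arctan2(M[1,0],M[0,0])))
```

```text
Traceback (most recent call last):
ValueError: max() iterable argument is empty
```

Run:
```python
from h import *
import pickle
s=pickle.load(open('s6.pkl','rb')); I=s['image'].astype(int)
print(I[195,275:300].tolist())
a=onz(s,286.5,150,.062);b=onz(s,287,239,.062);print(a,b,(a+b)/2,np.degrees(np.arctan2((a-b)[1],(a-b)[0])))
gm=((I[...,1]>I[...,0]+15)&(I[...,1]>60)|(I[...,2]>I[...,0]+40)).astype(np.uint8); gm[262:]=0
gm=cv2.morphologyEx(gm,cv2.MORPH_CLOSE,np.ones((5,5)))
c=max(cv2.findContours(gm,0,1)[0],key=cv2.contourArea);print(cv2.boundingRect(c),cv2.minAreaRect(np.array([onz(s,u,v,.028)[:2]*1000 for u,v in c[:,0]],np.float32)))
from scipy.spatial.transform import Rotation as R
M=R.from_rotvec(env.state()['tcp_rot']).as_matrix();print(np.degrees(np.arctan2(M[1,0],M[0,0])))
```

```text
[[223, 214, 214], [225, 217, 217], [226, 217, 216], [211, 201, 202], [143, 135, 135], [95, 89, 87], [94, 89, 87], [95, 89, 88], [97, 93, 91], [97, 91, 90], [97, 94, 92], [97, 93, 87], [96, 91, 90], [96, 92, 91], [98, 94, 92], [97, 92, 90], [95, 90, 89], [95, 91, 89], [144, 136, 135], [204, 196, 196], [225, 215, 216], [222, 214, 214], [222, 213, 213], [224, 215, 215], [225, 216, 217]]
[0.63324971 0.34640048 0.062     ] [0.61672467 0.26276451 0.062     ] [0.62498719 0.3045825  0.062     ] 78.82329217056282
(226, 113, 120, 143) ((624.1205444335938, 303.5722961425781), (151.17906188964844, 116.03971862792969), 78.89200592041016)
78.37775016595795
```

```bash
python3 -m jog '{"twist":[[0,0,0.5],[0,0,0],[0,0,0],[0,0,0],[0,0,0],[0,0,0],[0,0,0]],"delta_pos":[[1,2,-30],[0,0,-38],[0,0,-38],[0,0,-25],[0,0,-13],[0,0,0],[0,0,0]],"hand":[50,50,50,50,50,50,50]}'
python3 -m jog '{"twist":[[0,0,0],[0,0,0],[0,0,0],[0,0,0],[0,0,0],[0,0,0]],"delta_pos":[[0,0,0],[0,0,0],[0,0,0],[0,0,0],[0,0,0],[0,0,0]],"hand":[0,0,0,0,0,0]}' 90
```

```text
clock: 7.53
ee_pos: [0.6251, 0.3048, 0.0402]
tcp_rot: [2.425, 1.996, 0.003]
force: [0.5, 0.4, 0.6]
finger_gap: 0.0423
clock: 8.03
ee_pos: [0.6251, 0.3055, 0.0412]
tcp_rot: [2.424, 1.997, 0.006]
force: [-1.7, -1.2, 7.9]
finger_gap: 0.0121
```

```bash
python3 -m jog '{"twist":[[0,0,0],[0,0,0],[0,0,0],[0,0,0],[0,0,0],[0,0,0],[0,0,0],[0,0,0]],"delta_pos":[[0,0,8],[0,0,15],[0,0,25],[0,0,38],[0,0,38],[0,0,38],[0,0,28],[0,0,0]],"hand":[0,0,0,0,0,0,0,0]}'
python3 -m jog '{"twist":[[0,0,1.3],[0,0,1.3],[0,0,1.3],[0,0,1.3],[0,0,1.3],[0,0,1.3],[0,0,1.3],[0,0,1.3],[0,0,1.3],[0,0,1.3]],"delta_pos":[[-4,-24,0],[-5,-34,0],[-5,-38,0],[-6,-38,0],[-6,-38,0],[-6,-38,0],[-6,-38,0],[-6,-38,0],[-6,-38,0],[-6,-38,0]],"hand":[0,0,0,0,0,0,0,0,0,0]}'
python3 -m jog '{"twist":[[0,0,0],[0,0,0],[0,0,0],[0,0,0],[0,0,0]],"delta_pos":[[-5,-32,0],[-4,-20,0],[0,0,0],[0,0,0],[0,0,0]],"hand":[0,0,0,0,0]}'
python3 - <<'E'
from h import *
import pickle
s=snap('wrist','w7.png');t=snap('top','t7.png');pickle.dump((s,t),open('s7.pkl','wb')); e=env.state();print(e['ee_pos'],e['tcp_rot'],e['finger_gap'],e['force'],e['wrist_torque'])
from scipy.spatial.transform import Rotation as R
M=R.from_rotvec(e['tcp_rot']).as_matrix();print(np.degrees(np.arctan2(M[1,0],M[0,0])),M[:,2])
E
```

```text
clock: 8.7
ee_pos: [0.6268, 0.3064, 0.2379]
tcp_rot: [2.423, 1.995, 0.018]
force: [1.2, 0.3, -1.9]
finger_gap: 0.0121
clock: 9.53
ee_pos: [0.5668, -0.0588, 0.2292]
tcp_rot: [2.181, 2.26, 0.0]
force: [1.0, -0.3, -2.8]
finger_gap: 0.0119
clock: 9.95
ee_pos: [0.5586, -0.1087, 0.2288]
tcp_rot: [-2.184, -2.258, -0.001]
force: [-0.0, 0.1, -2.6]
finger_gap: 0.0119
[ 0.55882659 -0.10812832  0.22864496] [-2.18204987e+00 -2.26005626e+00 -5.01905668e-04] 0.012000570421790695 [ 0.16799082 -0.24660441 -3.04433322] [0.0164989  0.01834337 0.01935258]
92.01209980188149 [ 1.75197887e-04  2.75002351e-04 -9.99999947e-01]
```

View pics/w7.png

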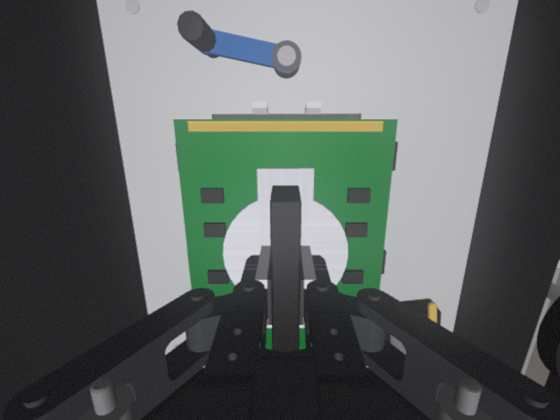

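The card is held level and square. Its +y edge runs (175,120)–(397,121), and the pocket edge shows just beyond it at about (213–361,115). I compute the card and pocket positions in this view.

Run:
```python
from h import *
import pickle
np.set_printoptions(precision=4,suppress=True)
s,t=pickle.load(open('s7.pkl','rb')); I=s['image'].astype(int)
for col in(225,245,286,330,350): print(col,I[100:134,col,:].sum(1).tolist())
for row in(140,200): 
    g=(I[row,:,1]>I[row,:,0]+15)&(I[row,:,1]>60); w=np.where(g)[0]; print(row,w.min(),w.max())
a=onz(s,175,120,.2156);b=onz(s,397,121,.2156);m=(a+b)/2;d=b-a;yaw=np.arctan2(d[1],d[0]);print(a,b,m,np.degrees(yaw),np.linalg.norm(d))
print('centre',m[:2]-.075*np.array([-np.sin(yaw),np.cos(yaw)]))
for v in(113,115,117): print('pocket +y edge',onz(s,287,v,.13))
print('x edges at row116',onz(s,213,116,.13),onz(s,361,116,.13)); print('guides',onz(s,260,107,.146),onz(s,313,107,.146)); print('pivot',onz(s,286,56,.16))
```

```text
225 [586, 581, 583, 582, 583, 579, 583, 580, 583, 581, 587, 584, 586, 554, 404, 333, 334, 344, 336, 316, 333, 457, 481, 470, 468, 461, 461, 460, 464, 468, 467, 382, 309, 299]
245 [586, 589, 587, 590, 583, 586, 592, 588, 590, 591, 588, 588, 590, 547, 396, 321, 331, 337, 330, 321, 337, 457, 479, 471, 469, 457, 462, 467, 463, 465, 466, 380, 314, 310]
286 [591, 596, 592, 589, 594, 593, 594, 590, 596, 594, 594, 597, 595, 528, 401, 348, 339, 355, 345, 327, 350, 459, 476, 471, 469, 464, 465, 468, 465, 461, 464, 395, 327, 311]
330 [587, 589, 595, 588, 587, 588, 585, 584, 584, 587, 587, 588, 587, 501, 377, 338, 334, 332, 337, 318, 336, 458, 476, 472, 465, 467, 468, 465, 468, 465, 459, 388, 318, 307]
350 [579, 581, 584, 584, 581, 580, 582, 583, 580, 579, 581, 585, 579, 498, 391, 355, 350, 349, 353, 317, 329, 459, 475, 469, 466, 462, 463, 467, 459, 466, 469, 387, 308, 299]
140 176 394
200 182 388
[ 0.5001 -0.0384  0.2156] [ 0.6137 -0.035   0.2156] [ 0.5569 -0.0367  0.2156] 1.7110658689632683 0.11364315981828813
centre [ 0.5591 -0.1116]
pocket +y edge [ 0.5576 -0.0316  0.13  ]
pocket +y edge [ 0.5577 -0.0331  0.13  ]
pocket +y edge [ 0.5577 -0.0346  0.13  ]
x edges at row116 [ 0.4993 -0.0358  0.13  ] [ 0.6161 -0.0319  0.13  ]
guides [ 0.5377 -0.0284  0.146 ] [ 0.5764 -0.027   0.146 ]
pivot [0.5556 0.0034 0.16  ]
```

```bash
python3 -m jog '{"twist":[[0,0,0.2],[0,0,0],[0,0,0],[0,0,0],[0,0,0],[0,0,0]],"delta_pos":[[1,2.5,-10],[0,0,-20],[0,0,-20],[0,0,-10],[0,0,-6],[0,0,0]],"hand":[0,0,0,0,0,0]}'
python3 -m jog '{"twist":[[0,0,0],[0,0,0],[0,0,0],[0,0,0]],"delta_pos":[[0,0,-3],[0,0,-3],[0,0,0],[0,0,0]],"hand":[0,0,0,0]}'
python3 - <<'E'
from h import *
e=env.state();print(e['ee_pos'],e['force'],e['wrist_torque'],e['finger_gap'])
E
```

```text
clock: 10.55
ee_pos: [0.559, -0.106, 0.161]
tcp_rot: [-2.177, -2.262, 0.002]
force: [0.3, -0.3, -1.7]
finger_gap: 0.0118
clock: 10.88
ee_pos: [0.56, -0.1068, 0.1569]
tcp_rot: [2.179, 2.262, 0.001]
force: [-0.0, 0.1, -2.5]
finger_gap: 0.012
[ 0.55999541 -0.10676105  0.15690569] [-0.00820974  0.14374288 -2.54845751] [ 0.0197746  -0.0513703   0.04042178] 0.012033671242743809
```

```bash
python3 -m jog '{"twist":[[0,0,0],[0,0,0],[0,0,0],[0,0,0]],"delta_pos":[[0,0,-2],[0,0,-2],[0,0,0],[0,0,0]],"hand":[0,0,0,0]}'
python3 -m jog '{"twist":[[0,0,0],[0,0,0],[0,0,0],[0,0,0]],"delta_pos":[[0,0,-1.5],[0,0,-1.5],[0,0,0],[0,0,0]],"hand":[0,0,0,0]}'
```

```text
clock: 11.22
ee_pos: [0.5601, -0.1068, 0.1529]
tcp_rot: [2.179, 2.262, 0.001]
force: [-1.0, -0.4, 3.2]
finger_gap: 0.0126
clock: 11.55
ee_pos: [0.5602, -0.1069, 0.15]
tcp_rot: [2.179, 2.262, 0.001]
force: [-1.6, 0.1, 4.2]
finger_gap: 0.0121
```

```bash
python3 -m jog '{"twist":[[0,0,0],[0,0,0],[0,0,0],[0,0,0]],"delta_pos":[[0,0,-1.5],[0,0,-1.5],[0,0,0],[0,0,0]],"hand":[0,0,0,0]}'
python3 -m jog '{"twist":[[0,0,0],[0,0,0],[0,0,0],[0,0,0]],"delta_pos":[[0,0,-1.5],[0,0,-1.5],[0,0,0],[0,0,0]],"hand":[0,0,0,0]}'
python3 -m jog '{"twist":[[0,0,0],[0,0,0],[0,0,0],[0,0,0]],"delta_pos":[[0,0,-1],[0,0,-1],[0,0,0],[0,0,0]],"hand":[0,0,0,0]}'
```

```text
clock: 11.88
ee_pos: [0.5597, -0.1067, 0.1462]
tcp_rot: [-2.179, -2.263, 0.0]
force: [0.8, -0.6, 1.0]
finger_gap: 0.0123
clock: 12.22
ee_pos: [0.5595, -0.1066, 0.1432]
tcp_rot: [-2.179, -2.262, 0.0]
force: [-0.7, -1.2, 1.6]
finger_gap: 0.012
clock: 12.55
ee_pos: [0.5596, -0.1066, 0.1432]
tcp_rot: [2.179, 2.263, 0.0]
force: [-8.9, 1.5, 21.3]
finger_gap: 0.012
```

The force dropped as the catches snapped, and it is now solid at 21 N with TCP z 0.1432 (0.143 expected when home). I release and inspect.

```bash
python3 -m jog '{"twist":[[0,0,0],[0,0,0],[0,0,0],[0,0,0],[0,0,0],[0,0,0],[0,0,0],[0,0,0]],"delta_pos":[[0,0,1],[0,0,0],[0,0,0],[0,0,0],[0,0,20],[0,0,40],[0,0,40],[0,0,0]],"hand":[50,50,50,50,50,50,50,50]}'
python3 -m jog '{"twist":[[0,0,0],[0,0,0],[0,0,0]],"delta_pos":[[0,-35,20],[0,-35,0],[0,0,0]],"hand":[0,0,0]}'
python3 - <<'E'
from h import *
import pickle
s=snap('wrist','w8.png'); t=snap('side','sd8.png');pickle.dump((s,t),open('s8.pkl','wb')); print(env.state()['ee_pos'])
a=cv2.resize(s['image'][0:330,80:500],(520,408)); b=cv2.resize(t['image'][130:210,240:350],(280,204))
o=np.zeros((408,800,3),np.uint8);o[:,:520]=a;o[:204,520:]=b;cv2.imwrite('pics/c8.png',o)
E
```

```text
clock: 13.22
ee_pos: [0.5635, -0.1074, 0.2497]
tcp_rot: [2.173, 2.256, 0.009]
force: [1.1, -0.5, 1.8]
finger_gap: 0.0429
clock: 13.47
ee_pos: [0.5605, -0.1813, 0.2635]
tcp_rot: [2.178, 2.258, -0.001]
force: [-0.5, 0.9, -0.5]
finger_gap: 0.0069
[ 0.55954558 -0.17768699  0.26199468]
```

View pics/c8.png

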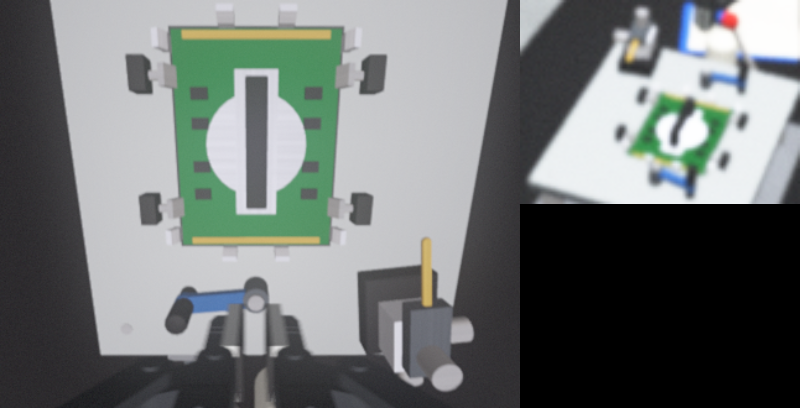

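Run:
```python
from h import *
import pickle
np.set_printoptions(precision=4,suppress=True)
s,t=pickle.load(open('s8.pkl','rb')); I=s['image'].astype(int)
gm=((I[...,1]>I[...,0]+15)&(I[...,1]>50)|(I[...,2]>I[...,0]+40)).astype(np.uint8); gm[215:]=0
k=cv2.morphologyEx(gm,cv2.MORPH_CLOSE,np.ones((5,5)));c=max(cv2.findContours(k,0,1)[0],key=cv2.contourArea)
for row in(40,100,130,180):
    w=np.where(gm[row,150:420])[0]+150; a,b=w.min(),w.max()+1; print(row,a,b,np.linalg.norm(onz(s,a-.5,row,.13)-onz(s,b-.5,row,.13))*1000)
for col in(240,286,335):
    w=np.where(k[:215,col])[0]; a,b=w.min(),w.max()+1; A=onz(s,col,a-.5,.13);B=onz(s,col,b-.5,.13);print(col,a,b,A,B,np.linalg.norm(A-B)*1000)
for q in((228,299),(286.5,293)): pass
f=lambda x,y:(80+x/1.238,y/1.236)
print('Rknob top',onz(s,*f(176,324),.175),'Rpivot',onz(s,*f(256,300),.16),'Rk',onz(s,*f(190,293),.145))
```

```text
40 219 356 115.24228746836545
100 222 352 115.56724324894482
130 224 350 115.28678628466277
180 227 347 115.42228196255724
240 23 198 [ 0.5182 -0.0343  0.13  ] [ 0.5169 -0.1846  0.13  ] 150.29307181275476
286 23 198 [ 0.5563 -0.0329  0.13  ] [ 0.5619 -0.1829  0.13  ] 150.17291220067958
335 23 198 [ 0.5968 -0.0314  0.13  ] [ 0.6099 -0.1812  0.13  ] 150.39917175796194
Rknob top [ 0.5074 -0.2315  0.175 ] Rpivot [ 0.5638 -0.2176  0.16  ] Rk [ 0.5125 -0.2202  0.145 ]
```

The card is 115.2–115.6 mm wide along its whole length and 150.2–150.4 mm long at platen level, so it is home and level. Now I triangulate the clamp knob tops.

Run:
```python
from h import *
import pickle
np.set_printoptions(precision=4,suppress=True)
w5=pickle.load(open('s5.pkl','rb'))[0];w7=pickle.load(open('s7.pkl','rb'))[0];w8=pickle.load(open('s8.pkl','rb'))[0]
def tri(a,p,b,q):
    o1,d1=ray(a,*p);o2,d2=ray(b,*q);x=np.linalg.lstsq(np.array([d1,-d2]).T,o2-o1,rcond=None)[0];P,Q=o1+d1*x[0],o2+d2*x[1];return (P+Q)/2,np.linalg.norm(P-Q)
R=tri(w5,(404,213),w8,(222,262));L=tri(w5,(148,213),w7,(193,26));pr=tri(w5,(397,150),w8,(286.5,243));pl=tri(w5,(162,152),w7,(286,56))
print('R',R,'L',L,'pivR',pr,'pivL',pl)
ps=np.radians(1.9);ex=np.array([np.cos(ps),np.sin(ps)]);ey=np.array([-ex[1],ex[0]])
S=np.array([.560,-.1085])
for n,sg,k in(('R',-1,R[0][:2]),('L',1,L[0][:2])):
    piv=S+sg*.112*ey; v=k-piv; a=np.arctan2(sg*(v@ey),-(v@ex)); print(n,'pivot',piv,'r',np.linalg.norm(v),'out angle',a)
    for q in(.33,a): 
        for f in np.linspace(q,-np.pi/2,6): print('   ',round(f,2),piv+.055*(-np.cos(f)*ex+sg*np.sin(f)*ey))
print(env.state()['ee_pos'])
```

```text
R (array([ 0.5103, -0.2251,  0.1846]), np.float64(0.0025636893682070287)) L (array([0.4968, 0.0179, 0.1631]), np.float64(0.00038934833185396886)) pivR (array([ 0.5638, -0.224 ,  0.1467]), np.float64(0.00034895043332541683)) pivL (array([0.5552, 0.0057, 0.1466]), np.float64(0.0007634727046056177))
R pivot [ 0.5637 -0.2204] r 0.05361162764307102 out angle 0.05437088215527184
    0.33 [ 0.5123 -0.24  ]
    -0.05 [ 0.5087 -0.2195]
    -0.43 [ 0.513  -0.1992]
    -0.81 [ 0.5245 -0.1819]
    -1.19 [ 0.5416 -0.1701]
    -1.57 [ 0.5619 -0.1655]
    0.05 [ 0.5089 -0.2252]
    -0.27 [ 0.5103 -0.2075]
    -0.6 [ 0.5172 -0.1911]
    -0.92 [ 0.529  -0.1778]
    -1.25 [ 0.5444 -0.1689]
    -1.57 [ 0.5619 -0.1655]
L pivot [0.5563 0.0034] r 0.06121933108508859 out angle 0.2713469695737792
    0.33 [0.5037 0.0195]
    -0.05 [ 0.5015 -0.0011]
    -0.43 [ 0.5071 -0.0212]
    -0.81 [ 0.5197 -0.0377]
    -1.19 [ 0.5376 -0.0483]
    -1.57 [ 0.5581 -0.0515]
    0.27 [0.5028 0.0164]
    -0.1 [ 0.5018 -0.0037]
    -0.47 [ 0.508  -0.0229]
    -0.83 [ 0.5207 -0.0385]
    -1.2 [ 0.5382 -0.0485]
    -1.57 [ 0.5581 -0.0515]
[ 0.5595 -0.1777  0.262 ]
```

```bash
python3 -m jog '{"twist":[[0,0,0],[0,0,0],[0,0,0],[0,0,0],[0,0,0],[0,0,0],[0,0,0],[0,0,0]],"delta_pos":[[-25,-28,0],[-26.5,-27.5,0],[0,0,0],[0,0,0],[0,0,-30],[0,0,-34],[0,0,-25],[0,0,-15]],"hand":[60,60,60,60,60,60,60,60]}'
python3 -m jog '{"twist":[[0,0,0],[0,0,0],[0,0,0],[0,0,0],[0,0,0]],"delta_pos":[[0,0,0],[0,0,0],[0,0,0],[0,0,0],[0,0,0]],"hand":[60,0,0,0,0]}' 20
python3 -m jog '{"twist":[[0,0,0],[0,0,0]],"delta_pos":[[0,0,0],[0,0,0]],"hand":[0,0]}'
```

```text
clock: 14.23
ee_pos: [0.5075, -0.23, 0.1552]
tcp_rot: [-2.176, -2.261, 0.001]
force: [-0.0, -0.8, 0.1]
finger_gap: 0.051
clock: 14.65
ee_pos: [0.5091, -0.2322, 0.1598]
tcp_rot: [2.178, 2.262, 0.002]
force: [-0.8, 2.1, 2.3]
finger_gap: 0.0151
clock: 14.82
ee_pos: [0.5091, -0.2323, 0.1598]
tcp_rot: [2.178, 2.261, 0.002]
force: [-0.5, 2.7, 6.4]
finger_gap: 0.0146
```

```bash
python3 -m jog '{"twist":[[0,0,0],[0,0,0],[0,0,0],[0,0,0],[0,0,0]],"delta_pos":[[-1,10.5,0],[1,10.5,0],[3,10,0],[5,9.5,0],[0,0,0]],"hand":[0,0,0,0,0]}'
python3 -m jog '{"twist":[[0,0,0],[0,0,0],[0,0,0],[0,0,0],[0,0,0],[0,0,0],[0,0,0]],"delta_pos":[[6.5,8,0],[8,7,0],[9,5,0],[10,3.3,0],[10.5,1.3,0],[0,0,0],[0,0,0]],"hand":[0,0,0,0,0,0,0]}'
```

```text
clock: 15.23
ee_pos: [0.5169, -0.1905, 0.1596]
tcp_rot: [2.178, 2.263, 0.001]
force: [-1.8, 2.1, 9.8]
finger_gap: 0.0149
clock: 15.82
ee_pos: [0.5606, -0.1648, 0.1586]
tcp_rot: [-2.178, -2.261, -0.003]
force: [1.1, 8.8, 1.9]
finger_gap: 0.0149
```

```bash
python3 -m jog '{"twist":[[0,0,0],[0,0,0],[0,0,0]],"delta_pos":[[2,0,0],[2,0,0],[0,0,0]],"hand":[0,0,0]}'
python3 -m jog '{"twist":[[0,0,0],[0,0,0],[0,0,0]],"delta_pos":[[2,0,0],[1,0,0],[0,0,0]],"hand":[0,0,0]}'
```

```text
clock: 16.07
ee_pos: [0.5616, -0.1647, 0.1584]
tcp_rot: [-2.175, -2.257, 0.002]
force: [-9.8, 9.2, 10.1]
finger_gap: 0.0152
clock: 16.32
ee_pos: [0.5619, -0.1645, 0.1582]
tcp_rot: [-2.172, -2.255, 0.007]
force: [-19.9, 9.0, 17.3]
finger_gap: 0.015
```

```bash
python3 -m jog '{"twist":[[0,0,0],[0,0,0],[0,0,0],[0,0,0],[0,0,0],[0,0,0],[0,0,0]],"delta_pos":[[-5,1.5,0],[0,0,0],[0,0,0],[0,0,0],[0,0,30],[0,0,40],[0,0,32]],"hand":[0,60,60,60,60,60,60]}'
python3 -m jog '{"twist":[[0,0,0],[0,0,0],[0,0,0],[0,0,0],[0,0,0],[0,0,0],[0,0,0],[0,0,0]],"delta_pos":[[-11,36,0],[-12,36,0],[-12,36,0],[-12,36,0],[-12,36,0],[0,0,0],[0,0,0],[0,0,0]],"hand":[60,60,60,60,60,60,60,60]}'
python3 - <<'E'
from h import *
import pickle
s=snap('wrist','w9.png'); pickle.dump(s,open('s9.pkl','wb')); print(env.state()['ee_pos'])
E
```

```text
clock: 16.9
ee_pos: [0.5625, -0.1656, 0.2621]
tcp_rot: [-2.179, -2.263, -0.0]
force: [1.9, -0.4, 0.0]
finger_gap: 0.0514
clock: 17.57
ee_pos: [0.5037, 0.0144, 0.2607]
tcp_rot: [2.178, 2.263, 0.0]
force: [0.3, -0.8, -0.4]
finger_gap: 0.0512
[0.50382856 0.01384268 0.26055803]
```

```bash
python3 -m jog '{"twist":[[0,0,0],[0,0,0],[0,0,0],[0,0,0],[0,0,0]],"delta_pos":[[-0.5,2,-30],[0,0,-34],[0,0,-23],[0,0,-14],[0,0,0]],"hand":[60,60,60,60,60]}'
python3 -m jog '{"twist":[[0,0,0],[0,0,0],[0,0,0],[0,0,0],[0,0,0],[0,0,0]],"delta_pos":[[0,0,0],[0,0,0],[0,0,0],[0,0,0],[0,0,0],[0,0,0]],"hand":[0,0,0,0,0,0]}' 20
```

```text
clock: 18.03
ee_pos: [0.5011, 0.015, 0.1563]
tcp_rot: [-2.179, -2.258, 0.006]
force: [-1.2, 0.1, -1.0]
finger_gap: 0.0512
clock: 18.53
ee_pos: [0.5012, 0.0162, 0.1606]
tcp_rot: [-2.178, -2.261, 0.003]
force: [-8.1, -0.7, 7.5]
finger_gap: 0.0152
```

```bash
python3 -m jog '{"twist":[[0,0,0],[0,0,0],[0,0,0],[0,0,0],[0,0,0]],"delta_pos":[[-1,-11.5,0],[1.5,-11,0],[3.5,-10,0],[5.5,-9,0],[0,0,0]],"hand":[0,0,0,0,0]}'
python3 -m jog '{"twist":[[0,0,0],[0,0,0],[0,0,0],[0,0,0],[0,0,0],[0,0,0],[0,0,0]],"delta_pos":[[7,-7.7,0],[8.5,-6.3,0],[9.5,-4.5,0],[10,-2.7,0],[10,-0.7,0],[0,0,0],[0,0,0]],"hand":[0,0,0,0,0,0,0]}'
```

```text
clock: 18.95
ee_pos: [0.5089, -0.0275, 0.1605]
tcp_rot: [-2.176, -2.261, 0.011]
force: [-16.5, -9.9, 16.7]
finger_gap: 0.0148
clock: 19.53
ee_pos: [0.5573, -0.0495, 0.1601]
tcp_rot: [2.177, 2.261, -0.004]
force: [-0.4, -11.9, -5.5]
finger_gap: 0.0152
```

```bash
python3 -m jog '{"twist":[[0,0,0],[0,0,0],[0,0,0]],"delta_pos":[[2,0,0],[2,0,0],[0,0,0]],"hand":[0,0,0]}'
python3 -m jog '{"twist":[[0,0,0],[0,0,0],[0,0,0]],"delta_pos":[[2,0,0],[1,0,0],[0,0,0]],"hand":[0,0,0]}'
```

```text
clock: 19.78
ee_pos: [0.5577, -0.0495, 0.1598]
tcp_rot: [-2.177, -2.262, 0.012]
force: [-15.2, -13.4, 6.2]
finger_gap: 0.0149
clock: 20.03
ee_pos: [0.558, -0.0496, 0.1596]
tcp_rot: [-2.174, -2.259, 0.018]
force: [-24.8, -13.5, 13.6]
finger_gap: 0.0153
```

At the stop. I release, lift, retreat and take a final look.

```bash
python3 -m jog '{"twist":[[0,0,0],[0,0,0],[0,0,0],[0,0,0],[0,0,0],[0,0,0],[0,0,0]],"delta_pos":[[-6,-1.5,0],[0,0,0],[0,0,0],[0,0,0],[0,0,30],[0,0,40],[0,0,40]],"hand":[0,60,60,60,60,60,60]}'
python3 -m jog '{"twist":[[0,0,-7],[0,0,-7],[0,0,-7],[0,0,-7],[0,0,-7],[0,0,-7],[0,0,-7],[0,0,-7],[0,0,-7],[0,0,-7]],"delta_pos":[[-10,-6,5],[-10,-6,5],[-10,-6,5],[-10,-6,5],[-10,-6,5],[0,-6,5],[0,-6,0],[0,-6,0],[0,-6,0],[0,-6,0]],"hand":[60,60,60,60,60,60,0,0,0,0]}'
python3 -m jog '{"twist":[[0,0,-7],[0,0,-7],[0,0,-6],[0,0,0],[0,0,0]],"delta_pos":[[0,0,0],[0,0,0],[0,0,0],[0,0,0],[0,0,0]],"hand":[0,0,0,0,0]}'
python3 - <<'E'
from h import *
import pickle
s=snap('wrist','w10.png'); t=snap('top','t10.png'); pickle.dump((s,t),open('s10.pkl','wb')); print(env.state()['ee_pos'],env.state()['clock'])
E
```

```text
clock: 20.62
ee_pos: [0.5581, -0.0481, 0.2705]
tcp_rot: [-2.178, -2.262, 0.001]
force: [1.0, -0.1, 0.6]
finger_gap: 0.051
clock: 21.45
ee_pos: [0.509, -0.1086, 0.3001]
tcp_rot: [3.084, 0.595, 0.002]
force: [0.5, -0.0, 0.2]
finger_gap: 0.0031
clock: 21.87
ee_pos: [0.5087, -0.1084, 0.2999]
tcp_rot: [3.141, 0.065, 0.002]
force: [-0.9, -1.0, -0.1]
finger_gap: 0.0002
[ 0.50852748 -0.10838389  0.29967955] 21.9667
```

View pics/w10.png

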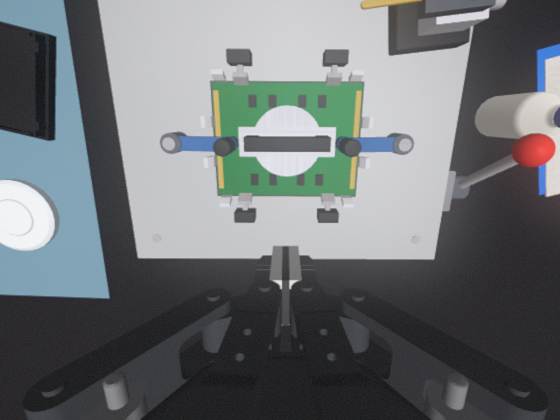

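Run:
```python
from h import *
import pickle
s,t=pickle.load(open('s10.pkl','rb')); I=s['image'].astype(int)
gm=((I[...,1]>I[...,0]+15)&(I[...,1]>50)).astype(np.uint8)
for r in (95,110,180,190):
    w=np.where(gm[r,200:380])[0]+200; print(r,w.min(),w.max())
P=[onz(s,u,v,.175)[:2] for u,v in((220,146),(353,146))]; print(P)
print(env.finish_job())
```

```text
95 212 361
110 213 360
180 218 355
190 219 354
[array([ 0.55649197, -0.048469  ]), array([ 0.56149345, -0.16820355])]
the job is handed in; nothing more can be done
None
```

The job is done and handed in at about 22 s on the robot's clock. The finish call gives no verdict, so everything below rests on my own checks.

- **Lever:** I pushed it right over to its hard stop before touching the card. On the re-push, going from 12 to 36 N moved the knob only 0.7 mm. The first push was harder than I meant, about 90 N at the wrist (limit 120 N).
- **Card:** I lifted it by the handle, lowered it into the pocket while still gripped and pressed it home. The force dropped as the catches snapped over, then rose to 21 N at the expected height. From above, it measured 115.2–115.6 mm wide along its length and 150.2–150.4 mm long at platen level, so it is level and flush.
- **Clamps:** Both are swung in to their stops, which held against 20–25 N. In the last picture both arms lie straight over the card's ends, with the knobs within about 3 mm of where they should be.
- **Other equipment:** In the last picture the positioner, bottle and wafer box look undisturbed. I judged this by eye and did not measure it. The arm was clear of everything, about 0.3 m up.

**Disagreements:** The lever knob travelled about 100 mm, not the 115 mm of a full swing. That fits the lever starting about 0.15 rad in from its end, and the final lean works out at about 0.5 rad, as it should. Rays from the side and top cameras missed each other by 5–8 mm, so I relied mainly on the wrist camera, with the top camera as a check.

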